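# Fit the keyed spacer and cam to a valve switch box and shut its cover

### The arm

A 7-joint arm with a two-finger parallel gripper is mounted at the origin on the work surface. World frame = base frame: x ahead of the robot, y to its left, z up, the work surface at z = 0. Lengths are in m, angles in degrees, forces in N, time in s.
With the tool pointing down it reaches from about 0.425 to 1.025 m from the base axis. Payload 9.4 kg.
Tool frame: the origin (TCP) lies midway between the tips of the shut fingers; the grasp point (between the pads) lies 19 mm behind it; z points along the fingers, y is the line along which they close (so a half turn about z gives the same grasp; the last joint's range is limited). The gripper opens to 85 mm and grips with 20 to 120 N. Pads are 22 mm wide; open, the fingers measure 114 mm over their backs; the gripper's body (76 mm by 85 mm) begins 54 mm behind the grasp point. The pads swing forward as they close: fully open they stand 13 mm farther back than shut.
Start: joints at [69.46, 34.337, -0.143, 91.639, 0.103, 54.024, -4.572], TCP at [0.202, -0.696, 0.231] pointing down, gripper open.
Joint ranges: [-147.43, 147.43], [-19.82, 112.94], [-74.19, 73.91], [6.32, 146.72], [-59.91, 239.91], [6.04, 106.73], [-150.56, 150.56]. Speed limits (degrees/s): [127.2, 127.2, 172.46, 172.46, 180, 180, 180].

### API

Orientations are given as a 3x3 rotation matrix whose columns are the frame's x, y, z axes.
In Python, from bench import ctrl, imaging, workorder gives the robot as it stands. The module is installed in compiled form; this text tells all that it offers.
- The arm moves only by the tool apply_moves, never from a script. Its argument "targets" is one flat list of numbers, 7 for each row, row after row: the shift along the tool's x, y, z in m, then the turn, a rotation vector about the tool's x, y, z in degrees, then the opening, from -1 (shut) to 1 (fully open), so that 0 is half open. In form: [x, y, z, ax, ay, az, hand, x, y, z, ax, ay, az, hand, ...]. A call has 1 to 12 rows; each row is the pose to reach, as a shift and turn from the pose commanded when the call began, along the tool's axes at that moment; what a row does not reach only later rows make up. A row lasts 1/12 s, in which the tool goes at most 41.7 mm and 7.16 degrees, less where a joint would pass 70% of its speed; a pose out of reach is approached as far as the arm can. A call with a gripper value outside its range is refused whole. The fingers move at their own pace and stop on an object; "force" is the grip in N (left out, the last holds). Time passes only in rows, so rows that repeat a pose let the fingers close. It gives the time, the measured TCP pose, the force, the opening and the grip force at its end, in the units of the state.
- ctrl.state(): the state, without advancing time (a new reading comes with each control period).
- imaging.capture(name): name is "scene" or "top" or "wrist"; returns (picture, depth): 480x640x3 uint8, red, green, blue; 480x640 float32, m along the optical axis (not along the pixel's ray), 0 where there is no reading.
- imaging.camera_info(name): a dict with "camera_matrix" (3x3 intrinsics, pixels), "k1" (the pictures are not rectified: a ray, as slopes to the right and down, at radius r is drawn at 1 + k1 r^2 times it, then the intrinsics apply), "eye" and "attitude" of the camera in the world; the wrist camera has in their place "T_tool_cam" (4x4, takes a point from camera to tool coordinates, whose origin is the TCP and whose axes are the flange's). Camera axes: x right, y up, looking along -z (the intrinsics and any distortion apply to the point x, -y, -z); pixel columns grow to the right and rows downward; lengths in m; the calibration is good to about 2 mm. A picture is of the moment at which its call begins: read the wrist's pose just before it. camera_info takes no time and is no camera call.
- workorder.sign_off(): hands the job in; it is judged then, once.
The state is a dict: "t": time; "qpos": joint angles; "qd": joint speeds; "joint_torque": joint torques, N m; "tool_pos": TCP position; "eef_rot": TCP orientation; "wrist_force": force on the tool from outside, world axes, zero at the start; "moment": the same for the moment, N m; "width": finger opening in m; "gripper_force": force on a finger pad.
Only numpy, scipy, OpenCV 4.12 (cv2) and the standard library are available. Lean on these libraries where they do the work, as an engineer would, in place of code of your own. Each camera call takes 0.05 s, during which the arm holds its last target. There are 200 camera calls.

### The job

Finish assembling the valve switch box: fit the D-bore spacer over the box's upright shaft, flat to flat, fully home on its seat, then the notched D-bore cam that stands on edge in the rack on top of it in the same way, lying flat and fully home. Then swing the cover fully shut, and leave the other parts and tools where they are.

Things in the scene. Friction and masses are not known exactly. Their poses are not given: they have to be found in the camera images.
- shaft_seat (a point): upright plain steel D-shaft in the middle of the box: 22 mm across, one flat 7 mm from its axis all the way up. Point: on the axis at the level of the seat for the spacer (top of a boss 38 mm across, 30 mm above the mat). Shaft top 44 mm above this point, its last 5 mm tapered by up to 3 mm. z: up; x: from the axis out through the flat. Turns only stiffly (0.3 N m).
- unit: grey switch box, open on top, 154 x 154 mm, walls 4 mm thick up to 34 mm above the mat, fixed on a 3 mm sheet bracket (250 mm along x, 130 along y). Nothing inside it but the shaft rises above 31 mm, and within 36 mm of the shaft's axis above 15 mm save the boss; two cable glands stick out 22 mm on the -x side. Origin: underside, under the shaft's axis.
- unit_hinge (a point): point on the cover's hinge axis, in the middle of the box's -y side, 35 mm above the mat. Its axes stay with the box: x along the hinge, y from the hinge across the box (the shaft is at y = 77 mm), z up.
- cover (a joint): angle of the box's grey cover, rad: 0 shut, 1.8 to 2.0 at the start (leaning back past upright, out over the box's -y side), stop at 2.05. A tray 154 mm along the hinge, 154 mm from the hinge to the free edge, 49 mm deep; shut, its flat outer face is 49 mm above the hinge axis; a tab stands 13 mm out of the free edge. Stiff hinge, stays at any angle; about 3 N at the free edge moves it.
- spacer_center (a point): plain round steel spacer collar, 46 mm across, 22 mm high, 0.2 kg, lying on the clear middle of the mat, bore upright. D-bore: radius 12.2 mm, one flat 8.2 mm from the axis. Point: its centre, half-way up; z: its axis; x: from the axis towards the flat. Both faces are alike.
- cam_center (a point): steel cam disc, 60 mm across, 12 mm thick, 0.2 kg, D-bore as in the spacer, one rim notch (44 degrees wide, 5.5 mm deep) opposite the flat. Starts on edge in a rack slot, centre 40 mm above the mat. Point: its centre; z: its axis; x: from the axis towards the flat. Faces alike. Held by its faces it cannot go over the shaft; it can be laid on the mat and retaken by its rim.
- rack: grey comb rack fixed to the bench: base 84 mm (x) by 190 mm (y), three 14 mm slots at y = -65, 0 and +65 mm, each holding a disc on edge with the disc's axis along y; teeth up to 40 mm above the mat. Origin: middle of the underside.
- gear: bystander: toothed steel disc, 66 mm across, 12 mm thick, round bore, on edge in another slot of the rack. Origin at its centre.
- flange: bystander: plain steel disc, 60 mm across, 12 mm thick, round bore and four small holes, on edge in another slot of the rack. Origin at its centre.
- bushing: bystander: plain steel bushing, 38 mm across, 28 mm high, round bore, upright on the mat beyond the spacer. Origin at its underside.
- screwdriver: bystander: black-handled screwdriver, 190 mm long, lying on the mat. Origin at its middle.
- wrench: bystander: steel wrench, 170 mm long, lying beyond the box. Origin at its middle.
- bracket: bystander: loose sheet-metal bracket, 120 x 220 x 3 mm, with a large round hole, lying at the far side of the mat. Origin at its middle.
- tape: bystander: roll of tape, 90 mm across, 24 mm high, lying flat at the left near the robot. Origin at its underside.
Things that resemble listed ones, but are neither listed nor needed, are in the scene too. What is shaped like the part that bears cam_center but brown or orange is not meant.

How it is judged:
By the outcome, as a careful person would: the job done as asked, in the order asked, and still so for the second after the job is handed in, with the robot touching nothing.
It also fails if it takes over 72 s, if anything falls off the work surface, if the arm or the gripper's body presses on something with over 40 N, if the wrist force passes 120 N, or if a joint passes its speed limit or range.

## Working session

There is one attempt and no reset: what is moved stays moved. The work goes in short steps, Python scripts to look and compute and a tool call to move; the robot and the scene stay as the last step left them, time stands still between calls to the robot, and variables do not carry over. Pictures are saved under pics/ and viewed, at most 12 in all, crops included, and the job is handed in when it is done.

Besides the shell and the picture viewer there is one more tool, called after ">>>" as a command line: name --argument value ..., lists and objects as JSON in quotes. apply_moves: Moves the arm, as the interface text tells. Its arguments: {"type":"object","properties":{"targets":{"type":"array","items":{"type":"number"}},"force":{"type":"number"}},"required":["targets"]}

```bash
mkdir -p pics; cat > h.py <<'E'
import numpy as np, cv2, pickle
from bench import ctrl, imaging, workorder
def cap(name):
    s=ctrl.state(); p,d=imaging.capture(name); i=imaging.camera_info(name)
    if name=='wrist':
        T=np.eye(4);T[:3,:3]=s['eef_rot'];T[:3,3]=s['tool_pos'];T=T@np.array(i['T_tool_cam'])
    else:
        T=np.eye(4);T[:3,:3]=i['attitude'];T[:3,3]=i['eye']
    r=dict(p=p,d=d,K=np.array(i['camera_matrix']),k1=i['k1'],T=T); return r
def save(r,n): cv2.imwrite('pics/'+n,r['p'][:,:,::-1])
def ray(r,u,v):
    k=np.array([r['k1'],0,0,0,0],float)
    q=cv2.undistortPoints(np.stack([np.ravel(u),np.ravel(v)],1).astype(float).reshape(-1,1,2),r['K'],k).reshape(-1,2)
    return np.c_[q[:,0],-q[:,1],-np.ones(len(q))]
def pts(r,u,v):
    u=np.ravel(u);v=np.ravel(v);d=r['d'][v.astype(int),u.astype(int)]
    return (ray(r,u,v)*d[:,None])@r['T'][:3,:3].T+r['T'][:3,3]
def atz(r,u,v,z):
    w=ray(r,u,v)@r['T'][:3,:3].T; o=r['T'][:3,3]
    return o+w*((z-o[2])/w[:,2])[:,None]
def cloud(r):
    v,u=np.mgrid[0:480,0:640]; return pts(r,u,v).reshape(480,640,3)
def proj(r,P):
    c=(np.atleast_2d(P)-r['T'][:3,3])@r['T'][:3,:3]; x=c[:,0]/-c[:,2]; y=-c[:,1]/-c[:,2]
    f=1+r['k1']*(x*x+y*y); return np.c_[r['K'][0,0]*x*f+r['K'][0,2], r['K'][1,1]*y*f+r['K'][1,2]]
E
python3 - <<'E'
from h import *
np.set_printoptions(precision=3,suppress=True)
for n in('top','scene'):
    r=cap(n);save(r,n+'0.png');pickle.dump(r,open(n+'.pkl','wb'));print(n,r['K'].tolist(),r['k1'],r['T'])
print(ctrl.state()); print(imaging.camera_info('wrist'))
E
```

```text
top [[579.8398654765579, 0.0, 315.3291389899339], [0.0, 579.8398654765579, 240.02960316964757], [0.0, 0.0, 1.0]] -0.13474768694171738 [[-0.014  0.99  -0.14   0.306]
 [-1.    -0.014  0.002  0.076]
 [ 0.     0.14   0.99   1.546]
 [ 0.     0.     0.     1.   ]]
scene [[622.7178418575182, 0.0, 321.25612239223597], [0.0, 622.7178418575182, 239.2456397511638], [0.0, 0.0, 1.0]] -0.06811631266777347 [[-0.665 -0.541  0.515  1.138]
 [ 0.746 -0.468  0.473  0.647]
 [-0.015  0.699  0.715  0.927]
 [ 0.     0.     0.     1.   ]]
{'t': 0.1, 'qpos': array([69.46 , 34.381, -0.145, 91.677,  0.103, 54.024, -4.572]), 'qd': array([-0.041, -0.153, -0.081, -0.138, -0.008,  0.01 ,  0.023]), 'joint_torque': array([  0.005, -77.799,   1.57 , -25.863,   0.013,   0.005,  -0.   ]), 'tool_pos': array([ 0.201, -0.696,  0.23 ]), 'eef_rot': array([[ 0.961,  0.278, -0.001],
       [ 0.278, -0.961,  0.001],
       [-0.   , -0.001, -1.   ]]), 'wrist_force': array([-0.129,  0.132, -1.185]), 'moment': array([0.042, 0.005, 0.004]), 'gripper_force': 0.0, 'width': 0.08549782966220473}
{'camera_matrix': array([[418.069,   0.   , 319.138],
       [  0.   , 418.069, 236.417],
       [  0.   ,   0.   ,   1.   ]]), 'k1': -0.05754433128927512, 'T_tool_cam': array([[-0.001,  0.958,  0.287,  0.074],
       [ 1.   ,  0.   ,  0.001,  0.001],
       [ 0.001,  0.287, -0.958, -0.143],
       [ 0.   ,  0.   ,  0.   ,  1.   ]])}
```

View pics/top0.png

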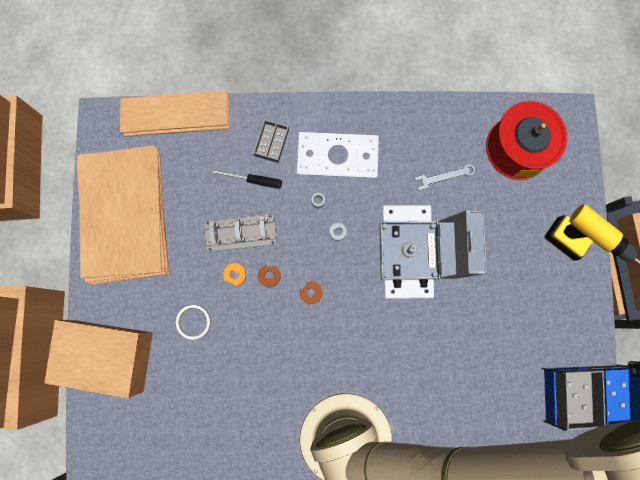

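View pics/scene0.png

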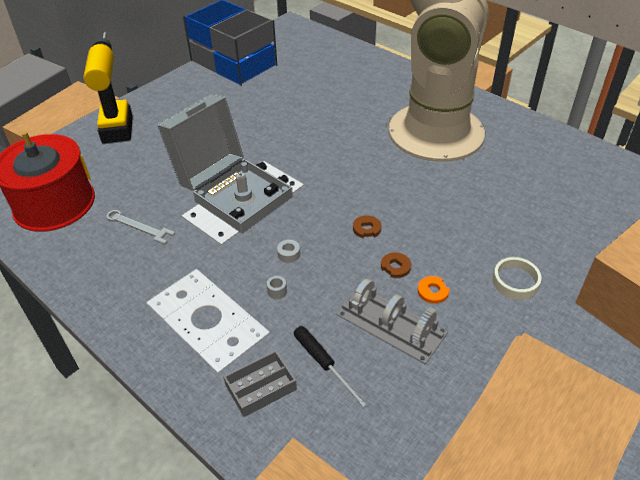

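The top view shows the spacer candidate at (338,231), the bushing at (318,200), the rack at (240,232), the box shaft at (409,250) and the open cover at (462,243). In the scene view, things that could be taken for the cam are the rack discs at (364,292), (395,310) and (426,328, toothed, so the gear), plus the brown/orange discs at (367,226), (396,264) and (432,289), which are excluded by colour. For the spacer there are (288,250) and (276,287), and the farther one is the bushing. Next is one close crop to choose between the two grey discs.

```bash
python3 - <<'E'
from h import *
np.set_printoptions(precision=4,suppress=True)
s=pickle.load(open('scene.pkl','rb'));t=pickle.load(open('top.pkl','rb'))
c=s['p'][265:365,335:450]; a=cv2.resize(c,(575,500),interpolation=cv2.INTER_CUBIC)
b=cv2.resize(t['p'][215:265,380:440],(225,188),interpolation=cv2.INTER_CUBIC); b2=cv2.resize(t['p'][210:250,315:363],(225,188),interpolation=cv2.INTER_CUBIC)
o=np.zeros((500,800,3),np.uint8);o[:,:575]=a;o[:188,575:]=b;o[200:388,575:]=b2
cv2.imwrite('pics/crop1.png',o[:,:,::-1])
C=cloud(t)
print('spacer',atz(t,[338],[231],.022),'bush',atz(t,[318],[200],.028),'shaft',atz(t,[409],[248],.074),'rack',atz(t,[206,275,240],[233,232,232],.03))
for nm,(u0,u1,v0,v1),(z0,z1) in [('spacer',(322,354,216,247),(.016,.028)),('shaft',(395,425,235,265),(.06,.085)),('rackdisc',(200,280,205,260),(.05,.08))]:
    Q=C[v0:v1,u0:u1].reshape(-1,3);Q=Q[(Q[:,2]>z0)&(Q[:,2]<z1)]
    print(nm,len(Q),Q.mean(0) if len(Q) else '',Q.min(0) if len(Q) else'',Q.max(0) if len(Q) else'')
D=cloud(s)[265:365,335:450].reshape(-1,3);D=D[(D[:,2]>.045)&(D[:,2]<.09)]
from scipy.cluster.vq import kmeans2
k,l=kmeans2(D[:,:2],3,seed=1,minit='++');print(k,np.bincount(l),[D[l==i,2].max() for i in range(3)])
E
```

```text
spacer [[0.5448 0.012  0.022 ]] bush [[0.6284 0.064  0.028 ]] shaft [[ 0.49   -0.1674  0.074 ]] rack [[0.5433 0.3629 0.03  ]
 [0.5433 0.1791 0.03  ]
 [0.5447 0.2721 0.03  ]]
spacer 160 [0.5437 0.013  0.0215] [ 0.5208 -0.0096  0.016 ] [0.5671 0.0359 0.0279]
shaft 44 [ 0.4904 -0.1753  0.0722] [ 0.4821 -0.1843  0.0621] [ 0.5013 -0.1671  0.0812]
rackdisc 333 [0.542  0.2846 0.0651] [0.5069 0.2028 0.0503] [0.573  0.3501 0.0796]
[[0.5575 0.2134]
 [0.5561 0.2787]
 [0.5513 0.342 ]] [231 281 357] [np.float64(0.07166220048259875), np.float64(0.07309295994389087), np.float64(0.08169837449474193)]
```

View pics/crop1.png

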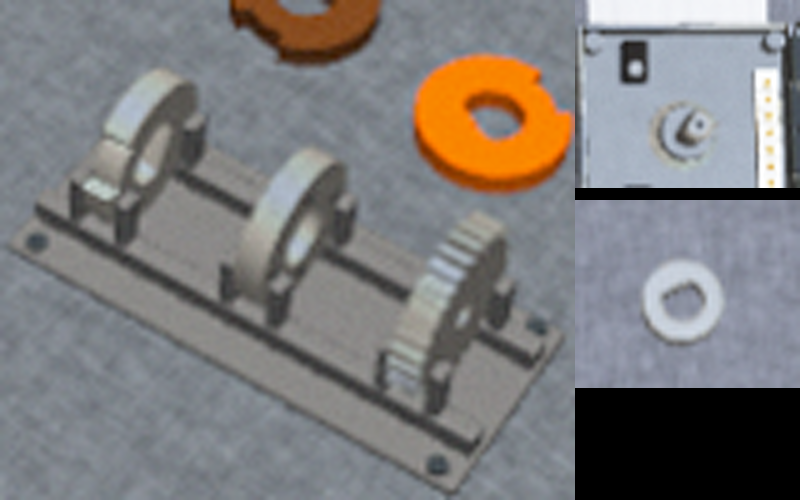

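The notched grey disc at scene (364,292), crop (150,140), is the cam: its notch faces roughly +x. The middle disc at (395,310) is the plain flange and (426,328) is the gear. The spacer at top (338,231) shows a D-bore in the crop at (683,300). First move: over the box, with the tool squared to world.

>>> apply_moves --targets '[0.422, -0.42, -0.05, 0, 0, 16.1, 1, 0.422, -0.42, -0.05, 0, 0, 16.1, 1, 0.422, -0.42, -0.05, 0, 0, 16.1, 1, 0.422, -0.42, -0.05, 0, 0, 16.1, 1, 0.422, -0.42, -0.05, 0, 0, 16.1, 1, 0.422, -0.42, -0.05, 0, 0, 16.1, 1, 0.422, -0.42, -0.05, 0, 0, 16.1, 1, 0.422, -0.42, -0.05, 0, 0, 16.1, 1, 0.422, -0.42, -0.05, 0, 0, 16.1, 1, 0.422, -0.42, -0.05, 0, 0, 16.1, 1, 0.422, -0.42, -0.05, 0, 0, 16.1, 1, 0.422, -0.42, -0.05, 0, 0, 16.1, 1]'

```text
t: 1.1
tool_pos: [0.4435, -0.2586, 0.2732]
eef_rot: [[1.0, 0.001, -0.0], [0.001, -1.0, 0.0], [-0.0, -0.0, -1.0]]
wrist_force: [1.0, -0.4, 0.2]
width: 0.0857
gripper_force: 0.0
```

>>> apply_moves --targets '[0.046, -0.083, 0.023, 0, 0, 0, 1, 0.046, -0.083, 0.023, 0, 0, 0, 1, 0.046, -0.083, 0.023, 0, 0, 0, 1, 0.046, -0.083, 0.023, 0, 0, 0, 1, 0.046, -0.083, 0.023, 0, 0, 0, 1]'

```text
t: 1.52
tool_pos: [0.489, -0.1768, 0.2497]
eef_rot: [[1.0, 0.003, -0.001], [0.003, -1.0, 0.0], [-0.001, -0.0, -1.0]]
wrist_force: [-0.1, -0.5, 0.6]
width: 0.0856
gripper_force: 0.0
```

```bash
python3 - <<'E'
from h import *
np.set_printoptions(precision=4,suppress=True)
r=cap('wrist');pickle.dump(r,open('w1.pkl','wb'));s=ctrl.state();print(s['tool_pos'],s['wrist_force'],s['qpos'])
C=cloud(r)
for z0,z1 in((.068,.085),(.024,.034),):
    m=(C[:,:,2]>z0)&(C[:,:,2]<z1)&(np.hypot(C[:,:,0]-.492,C[:,:,1]+.172)<.03);Q=C[m];print(len(Q),Q.mean(0),Q.min(0),Q.max(0),np.median(Q[:,2]))
p=proj(r,[[.492,-.172,.06]])[0].astype(int);print(p)
x,y=max(p[0]-70,0),max(p[1]-60,0)
a=cv2.resize(r['p'][y:y+120,x:x+140],(700,600),interpolation=cv2.INTER_CUBIC);print(x,y)
cv2.imwrite('pics/w1.png',a[:,:,::-1])
E
```

```text
[ 0.4886 -0.178   0.25  ] [ 0.391  -0.6491  0.1916] [ 14.6164  19.0043  -1.141  117.0634   0.5785  43.9804 -76.8299]
525 [ 0.4932 -0.1791  0.0729] [ 0.4825 -0.1887  0.0681] [ 0.5041 -0.1682  0.0765] 0.07349483413856933
772 [ 0.4988 -0.1774  0.0299] [ 0.4772 -0.1964  0.024 ] [ 0.512  -0.16    0.0338] 0.02996735279401383
[312 201]
242 141
```

View pics/w1.png

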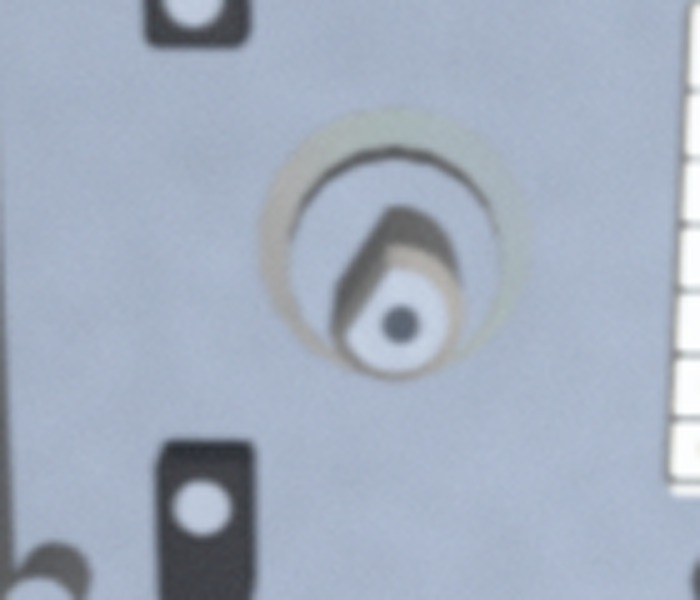

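The crop shows the shaft end at crop (400,324), i.e. full-picture (322,205.8), standing on its boss ring. The flat is at the upper left, its edge running from about (347,330) to (392,270). That puts the flat's direction near +53° world. I'll refine it numerically and meanwhile go over the spacer.

>>> apply_moves --targets '[0.053, -0.189, 0.0, 0, 0, 0, 1, 0.053, -0.189, 0.0, 0, 0, 0, 1, 0.053, -0.189, 0.0, 0, 0, 0, 1, 0.053, -0.189, 0.0, 0, 0, 0, 1, 0.053, -0.189, 0.0, 0, 0, 0, 1, 0.053, -0.189, 0.0, 0, 0, 0, 1, 0.053, -0.189, 0.0, 0, 0, 0, 1, 0.053, -0.189, 0.0, 0, 0, 0, 1]'

```text
t: 2.23
tool_pos: [0.5415, 0.0094, 0.2502]
eef_rot: [[1.0, -0.001, -0.0], [-0.001, -1.0, -0.001], [-0.0, 0.001, -1.0]]
wrist_force: [-0.3, 0.4, -0.2]
width: 0.0856
gripper_force: 0.0
```

```bash
cat >> h.py <<'E'
def dfit(P,c0,rmin,rmax,side_tol=.0006):
    """fit circle + one flat to boundary points P (n,2); returns centre, R, flat dist, flat angle deg"""
    from scipy.optimize import least_squares
    def f(x):
        d=P-x[:2]; rr=np.hypot(*d.T); n=np.array([np.cos(x[4]),np.sin(x[4])])
        return np.maximum(rr-x[2], d@n-x[3])   # signed dist to D (approx)
    best=None
    for a in np.radians(np.arange(0,360,20)):
        s=least_squares(f,[*c0,(rmin+rmax)/2,(rmin+rmax)/2*.68,a],loss='soft_l1',f_scale=.0005,x_scale=[.001,.001,.001,.001,.1])
        if best is None or s.cost<best.cost: best=s
    x=best.x; return x[:2],x[2],x[3],np.degrees(x[4])%360,np.sqrt(np.mean(f(x)**2))
E
python3 - <<'E'
from h import *
np.set_printoptions(precision=4,suppress=True)
r=pickle.load(open('w1.pkl','rb'))
g=cv2.cvtColor(r['p'],cv2.COLOR_RGB2GRAY).astype(float)
print('mark',atz(r,[321.8],[205.5],.074))
S=4; y0,x0=141+40,242+55
gg=cv2.resize(g[y0:y0+42,x0:x0+50],None,fx=S,fy=S,interpolation=cv2.INTER_CUBIC)
for th in (185,195,205):
    m=(gg>th).astype(np.uint8);n,l=cv2.connectedComponents(m)
    k=np.bincount(l[m>0]).argmax();cs,_=cv2.findContours((l==k).astype(np.uint8),cv2.RETR_EXTERNAL,cv2.CHAIN_APPROX_NONE)
    c=max(cs,key=cv2.contourArea).reshape(-1,2);u=(c[:,0]+.5)/S-.5+x0;v=(c[:,1]+.5)/S-.5+y0
    P=atz(r,u,v,.074)[:,:2];print(th,len(P),dfit(P,P.mean(0),.006,.012))
w=cap('wrist');pickle.dump(w,open('w2.pkl','wb'));s=ctrl.state();print(s['tool_pos'])
C=cloud(w);m=(C[:,:,2]>.017)&(C[:,:,2]<.027)&(np.hypot(C[:,:,0]-.544,C[:,:,1]-.012)<.035);Q=C[m];print(len(Q),Q.mean(0),Q.min(0),Q.max(0),np.median(Q[:,2]))
p=proj(w,[[.544,.012,.022]])[0].astype(int);x,y=p[0]-50,p[1]-45;print(x,y)
A=cv2.resize(w['p'][y:y+90,x:x+100],(700,630)[:2],interpolation=cv2.INTER_CUBIC)[:600]
B=A
cv2.imwrite('pics/w2.png',B[:,:,::-1])
E
```

```text
mark [[ 0.4922 -0.1791  0.074 ]]
185 217 (array([ 0.493 , -0.1785]), np.float64(0.007959805875740536), np.float64(0.004776199581619811), np.float64(56.74861833626595), np.float64(9.933033320609005e-05))
195 206 (array([ 0.493 , -0.1783]), np.float64(0.007510959267510166), np.float64(0.004274812193458719), np.float64(56.87417024096128), np.float64(9.891674741828327e-05))
205 55 (array([ 0.4979, -0.1786]), np.float64(0.001451618714756359), np.float64(0.0008998390500634675), np.float64(75.07818481368771), np.float64(0.00025318176830586516))
[0.5415 0.009  0.2502]
1569 [0.5477 0.0121 0.0219] [ 0.5238 -0.0108  0.017 ] [0.5698 0.0344 0.0243] 0.02192240117199612
265 148
```

View pics/w2.png

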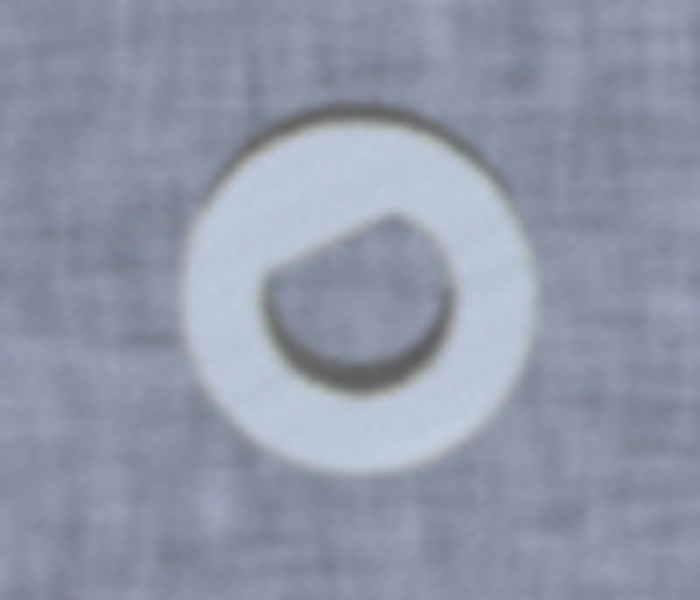

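The spacer's face is centred near crop (360,297), and its bore flat runs from (268,270) to (395,212) on the upper-left side. I'll fit the bore and outer circle.

```bash
python3 - <<'E'
from h import *
np.set_printoptions(precision=4,suppress=True)
r=pickle.load(open('w2.pkl','rb'))
g=cv2.cvtColor(r['p'],cv2.COLOR_RGB2GRAY).astype(float)
S=4;x0,y0=280,155
gg=cv2.resize(g[y0:y0+65,x0:x0+72],None,fx=S,fy=S,interpolation=cv2.INTER_CUBIC)
for th in (170,180,190):
    m=(gg>th).astype(np.uint8);n,l=cv2.connectedComponents(m);k=np.bincount(l[m>0]).argmax();k=(l==k).astype(np.uint8)
    cs,h=cv2.findContours(k,cv2.RETR_CCOMP,cv2.CHAIN_APPROX_NONE)
    o=sorted(cs,key=cv2.contourArea)[-2:]
    W=[atz(r,(c[:,0,0]+.5)/S-.5+x0,(c[:,0,1]+.5)/S-.5+y0,.022)[:,:2] for c in o]
    print(th,dfit(W[0],W[0].mean(0),.01,.014)); 
    A=np.c_[2*W[1],np.ones(len(W[1]))];s=np.linalg.lstsq(A,(W[1]**2).sum(1),rcond=None)[0];print(s[:2],np.sqrt(s[2]+s[:2]@s[:2]))
E
```

```text
170 (array([0.5468, 0.012 ]), np.float64(0.012730498716997843), np.float64(0.00861916471480091), np.float64(25.702201298672843), np.float64(0.00013055167371204133))
[0.5468 0.012 ] 0.02255357956598998
180 (array([0.5469, 0.012 ]), np.float64(0.01309189691625322), np.float64(0.008941674468790869), np.float64(25.35051184871567), np.float64(0.00014730253619505722))
[0.5468 0.012 ] 0.022185460301741004
190 (array([0.547, 0.012]), np.float64(0.013631460154043025), np.float64(0.009350793986843716), np.float64(25.008476093937155), np.float64(0.00021246999951181762))
[0.5469 0.0121] 0.021683459283706356
```

>>> apply_moves --targets '[0.0054, -0.003, 0.04, 0, 0, 0, 1, 0.0054, -0.003, 0.08, 0, 0, 0, 1, 0.0054, -0.003, 0.12, 0, 0, 0, 1, 0.0054, -0.003, 0.16, 0, 0, 0, 1, 0.0054, -0.003, 0.19, 0, 0, 0, 1, 0.0054, -0.003, 0.19, 0, 0, 0, 1, 0.0054, -0.003, 0.19, 0, 0, 0, 1, 0.0054, -0.003, 0.19, 0, 0, 0, 1]' --force 50

```text
t: 2.95
tool_pos: [0.5479, 0.0133, 0.0616]
eef_rot: [[1.0, -0.001, 0.001], [-0.001, -1.0, -0.0], [0.001, 0.0, -1.0]]
wrist_force: [-0.4, -0.3, 1.1]
width: 0.0851
gripper_force: 0.0
```

>>> apply_moves --targets '[-0.001, 0.0013, 0.03, 0, 0, 0, 1, -0.001, 0.0013, 0.055, 0, 0, 0, 1, -0.001, 0.0013, 0.061, 0, 0, 0, 1, -0.001, 0.0013, 0.061, 0, 0, 0, 1, -0.001, 0.0013, 0.061, 0, 0, 0, -1, -0.001, 0.0013, 0.061, 0, 0, 0, -1, -0.001, 0.0013, 0.061, 0, 0, 0, -1, -0.001, 0.0013, 0.061, 0, 0, 0, -1, -0.001, 0.0013, 0.061, 0, 0, 0, -1, -0.001, 0.0013, 0.061, 0, 0, 0, -1, -0.001, 0.0013, 0.061, 0, 0, 0, -1, -0.001, 0.0013, 0.061, 0, 0, 0, -1]' --force 50

```text
t: 3.95
tool_pos: [0.5471, 0.0131, 0.001]
eef_rot: [[1.0, 0.001, 0.002], [0.001, -1.0, 0.0], [0.002, -0.0, -1.0]]
wrist_force: [-1.2, -0.7, 13.6]
width: 0.044
gripper_force: 49.1
```

>>> apply_moves --targets '[0, 0, -0.03, 0, 0, 0, -1, 0, 0, -0.07, 0, 0, 0, -1, 0, 0.02, -0.11, 0, 0, 0, -1, -0.01, 0.05, -0.119, 0, 0, -5, -1, -0.02, 0.085, -0.119, 0, 0, -11, -1, -0.03, 0.12, -0.119, 0, 0, -17, -1, -0.042, 0.155, -0.119, 0, 0, -23, -1, -0.05, 0.18, -0.119, 0, 0, -29, -1, -0.0545, 0.191, -0.119, 0, 0, -31.3, -1, -0.0545, 0.191, -0.119, 0, 0, -31.3, -1, -0.0545, 0.191, -0.119, 0, 0, -31.3, -1, -0.0545, 0.191, -0.119, 0, 0, -31.3, -1]'

```text
t: 4.95
tool_pos: [0.4923, -0.177, 0.1185]
eef_rot: [[0.854, 0.52, 0.001], [0.52, -0.854, 0.0], [0.001, 0.0, -1.0]]
wrist_force: [1.3, 0.5, -1.9]
width: 0.0445
gripper_force: 52.7
```

```bash
python3 - <<'E'
from h import *
np.set_printoptions(precision=4,suppress=True)
w=cap('wrist');pickle.dump(w,open('w3.pkl','wb'));s=ctrl.state();print(s['tool_pos'],s['eef_rot'],s['wrist_force'],s['qpos'])
p=proj(w,[s['tool_pos']])[0].astype(int);x,y=p[0]-100,p[1]-90;print(x,y)
cv2.imwrite('pics/w3.png',cv2.resize(w['p'][y:y+150,x:x+200],(800,600),interpolation=cv2.INTER_CUBIC)[:,:,::-1])
E
```

```text
[ 0.4925 -0.1767  0.1184] [[ 0.8537  0.5208  0.0007]
 [ 0.5208 -0.8537  0.0003]
 [ 0.0007  0.0002 -1.    ]] [-0.1237  0.5684 -1.7974] [ 23.6685  30.7618 -14.3002 123.0726  15.6678  27.8004 -61.2322]
216 222
```

View pics/w3.png

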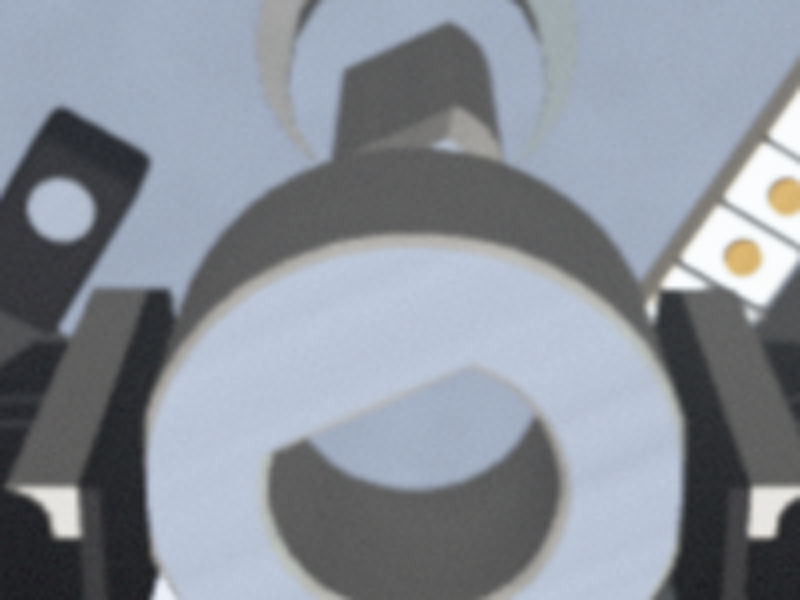

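Picture: the held spacer is centred near crop (415,480) with its bore flat from (275,452) to (475,366). The shaft stands behind it, its flat's foot running from (345,70) to (450,22), nearly parallel. I'll turn these into angles and offsets.

```bash
python3 - <<'E'
from h import *
np.set_printoptions(precision=4,suppress=True)
r=pickle.load(open('w3.pkl','rb'))
def q(L,z):
    L=np.array(L,float);return atz(r,(L[:,0]+.5)/4-.5+216,(L[:,1]+.5)/4-.5+222,z)[:,:2]
def ang(P):
    d=P[0]-P[1];n=np.array([-d[1],d[0]]);return np.degrees(np.arctan2(n[1],n[0]))%180
print('shaft ang',ang(q([(345,70),(450,22)],.030)),'spacer ang',ang(q([(275,452),(475,366)],.1394)))
g=cv2.cvtColor(r['p'],cv2.COLOR_RGB2GRAY).astype(float)
S=4;x0,y0=248,275
gg=cv2.resize(g[y0:y0+110,x0:x0+145],None,fx=S,fy=S,interpolation=cv2.INTER_CUBIC)
t=np.array([.4925,-.1767])
for th in (170,180,190):
    m=(gg>th).astype(np.uint8);n,l,st,_=cv2.connectedComponentsWithStats(m);k=1+st[1:,4].argmax();k=(l==k).astype(np.uint8)
    cs,h=cv2.findContours(k,cv2.RETR_CCOMP,cv2.CHAIN_APPROX_NONE)
    o=sorted([c for c,hh in zip(cs,h[0]) if hh[3]>=0],key=cv2.contourArea)[-1:]
    for c in o:
        W=atz(r,(c[:,0,0]+.5)/S-.5+x0,(c[:,0,1]+.5)/S-.5+y0,.1394)[:,:2];f=dfit(W,W.mean(0),.01,.014);print(th,f,'tool off',np.array([[.8537,.5208],[.5208,-.8537]])@(f[0]-t))
E
```

```text
shaft ang 56.70752946908088 spacer ang 56.936311882081085
170 (array([ 0.4925, -0.1779]), np.float64(0.012581999493102567), np.float64(0.003207861258496835), np.float64(35.52147085255881), np.float64(0.0012502392803647243)) tool off [-0.0007  0.001 ]
180 (array([ 0.4922, -0.1782]), np.float64(0.012695439563075643), np.float64(0.008745561659658056), np.float64(56.132799025423566), np.float64(0.00015258384251235038)) tool off [-0.001   0.0011]
190 (array([ 0.4921, -0.1782]), np.float64(0.01309021129791594), np.float64(0.009215119963316153), np.float64(56.513904951077045), np.float64(0.00014035124967992415)) tool off [-0.0011  0.0011]
```

Angles agree within 1°. Descending onto the shaft gently, first about 15 mm deep.

>>> apply_moves --targets '[-0.0002, 0.0008, 0.02, 0, 0, 0, -1, -0.0002, 0.0008, 0.036, 0, 0, 0, -1, -0.0002, 0.0008, 0.041, 0, 0, 0, -1, -0.0002, 0.0008, 0.045, 0, 0, 0, -1, -0.0002, 0.0008, 0.049, 0, 0, 0, -1, -0.0002, 0.0008, 0.053, 0, 0, 0, -1, -0.0002, 0.0008, 0.057, 0, 0, 0, -1, -0.0002, 0.0008, 0.057, 0, 0, 0, -1]'

```text
t: 5.67
tool_pos: [0.4925, -0.1783, 0.0609]
eef_rot: [[0.854, 0.521, 0.001], [0.521, -0.854, 0.0], [0.001, 0.0, -1.0]]
wrist_force: [1.2, 1.0, -2.5]
width: 0.0438
gripper_force: 52.7
```

>>> apply_moves --targets '[0, 0, 0.006, 0, 0, 0, -1, 0, 0, 0.012, 0, 0, 0, -1, 0, 0, 0.018, 0, 0, 0, -1, 0, 0, 0.024, 0, 0, 0, -1, 0, 0, 0.028, 0, 0, 0, -1, 0, 0, 0.03, 0, 0, 0, -1, 0, 0, 0.03, 0, 0, 0, -1]'

```text
t: 6.25
tool_pos: [0.4924, -0.1782, 0.031]
eef_rot: [[0.854, 0.521, 0.0], [0.521, -0.854, 0.0], [0.0, -0.0, -1.0]]
wrist_force: [2.3, 3.9, 0.3]
width: 0.044
gripper_force: 53.0
```

>>> apply_moves --targets '[0, 0, 0.002, 0, 0, 0, -1, 0, 0, 0.003, 0, 0, 0, -1, 0, 0, 0.003, 0, 0, 0, -1]'

```text
t: 6.5
tool_pos: [0.4924, -0.1783, 0.0308]
eef_rot: [[0.854, 0.521, 0.002], [0.521, -0.854, -0.001], [0.001, 0.002, -1.0]]
wrist_force: [-5.1, 5.7, 43.4]
width: 0.0443
gripper_force: 57.3
```

>>> apply_moves --targets '[0, 0, 0, 0, 0, 0, 0.6, 0, 0, 0, 0, 0, 0, 0.6, 0, 0, 0, 0, 0, 0, 0.6, 0, 0, 0, 0, 0, 0, 0.6, 0, 0, -0.03, 0, 0, 0, 0.6, 0, 0, -0.07, 0, 0, 0, 1, 0, 0, -0.11, 0, 0, 0, 1, 0, 0, -0.15, 0, 0, 0, 1, 0, 0, -0.19, 0, 0, 0, 1, 0, 0, -0.21, 0, 0, 0, 1, 0, 0, -0.21, 0, 0, 0, 1]'

```text
t: 7.42
tool_pos: [0.4939, -0.1795, 0.2424]
eef_rot: [[0.855, 0.519, 0.007], [0.519, -0.855, -0.002], [0.004, 0.005, -1.0]]
wrist_force: [0.0, -0.8, -0.7]
width: 0.0854
gripper_force: 0.0
```

```bash
python3 - <<'E'
from h import *
np.set_printoptions(precision=4,suppress=True)
w=cap('wrist');pickle.dump(w,open('w4.pkl','wb'));s=ctrl.state();print(s['tool_pos'],s['eef_rot'][:2,0],s['qpos'])
C=cloud(w);d=np.hypot(C[:,:,0]-.4928,C[:,:,1]+.178)
for a,b in((.0125,.022),(.0,.006)):
    Q=C[(d>a)&(d<b)];print(len(Q),np.percentile(Q[:,2],[5,25,50,75,95]))
E
```

```text
[ 0.4929 -0.1793  0.24  ] [0.8546 0.5194] [ 28.4596  20.966  -19.5197 116.5193  10.0163  43.84   -55.8006]
6721 [0.0511 0.3153 0.3213 0.3245 0.3272]
189 [0.073  0.0736 0.0741 0.0746 0.0753]
```

>>> apply_moves --targets '[0.247, -0.31, 0, 0, 0, 31.3, 1, 0.247, -0.31, 0, 0, 0, 31.3, 1, 0.247, -0.31, 0, 0, 0, 31.3, 1, 0.247, -0.31, 0, 0, 0, 31.3, 1, 0.247, -0.31, 0, 0, 0, 31.3, 1, 0.247, -0.31, 0, 0, 0, 31.3, 1, 0.247, -0.31, 0, 0, 0, 31.3, 1, 0.247, -0.31, 0, 0, 0, 31.3, 1, 0.247, -0.31, 0, 0, 0, 31.3, 0, 0.247, -0.31, 0, 0, 0, 31.3, 0, 0.247, -0.31, 0, 0, 0, 31.3, 0, 0.247, -0.31, 0, 0, 0, 31.3, 0]'

```text
t: 8.47
tool_pos: [0.5408, 0.2162, 0.2358]
eef_rot: [[1.0, 0.004, -0.003], [0.004, -1.0, -0.001], [-0.003, 0.001, -1.0]]
wrist_force: [-0.9, -0.4, -0.4]
width: 0.0426
gripper_force: 0.0
```

```bash
python3 - <<'E'
from h import *
np.set_printoptions(precision=4,suppress=True)
w=pickle.load(open('w4.pkl','rb'));C=cloud(w);d=np.hypot(C[:,:,0]-.4928,C[:,:,1]+.178)
Q=C[(d>.0125)&(d<.022)&(C[:,:,2]<.1)];print('spacer top',len(Q),np.percentile(Q[:,2],[5,25,50,75,95]))
w=cap('wrist');pickle.dump(w,open('w5.pkl','wb'));s=ctrl.state();print(s['tool_pos'],s['eef_rot'],s['qpos'])
C=cloud(w)
for yc in(.2134,.2787,.342):
    Q=C[(abs(C[:,:,1]-yc)<.02)&(abs(C[:,:,0]-.545)<.05)&(C[:,:,2]>.063)&(C[:,:,2]<.09)]
    if len(Q)>20:
        q=Q[:,:2]-Q[:,:2].mean(0);e,v=np.linalg.eigh(q.T@q);print(len(Q),Q.mean(0),Q.min(0),Q.max(0),v[:,1],np.percentile(Q[:,1],[3,97]))
p=proj(w,[[.543,.2134,.06]])[0].astype(int);x,y=max(p[0]-80,0),max(p[1]-60,0);print(x,y)
cv2.imwrite('pics/w5.png',cv2.resize(w['p'][y:y+120,x:x+160],(800,600),interpolation=cv2.INTER_CUBIC)[:,:,::-1])
E
```

```text
spacer top 1617 [0.0132 0.0513 0.0519 0.0524 0.0532]
[0.541  0.2143 0.236 ] [[ 1.      0.0021 -0.0031]
 [ 0.0021 -1.     -0.002 ]
 [-0.0031  0.002  -1.    ]] [ -16.9314   24.8683  -14.4095  109.7433    8.2924   46.5936 -125.6771]
675 [0.5547 0.2099 0.0663] [0.5359 0.2027 0.063 ] [0.5716 0.2167 0.0699] [-0.9948 -0.1022] [0.2037 0.2159]
803 [0.55   0.2744 0.0675] [0.5293 0.267  0.0631] [0.5685 0.2818 0.0714] [-0.995 -0.1  ] [0.2682 0.2808]
1392 [0.544  0.3384 0.0712] [0.5143 0.3306 0.063 ] [0.5709 0.348  0.0793] [-0.9946 -0.1036] [0.3318 0.3461]
242 146
```

View pics/w5.png

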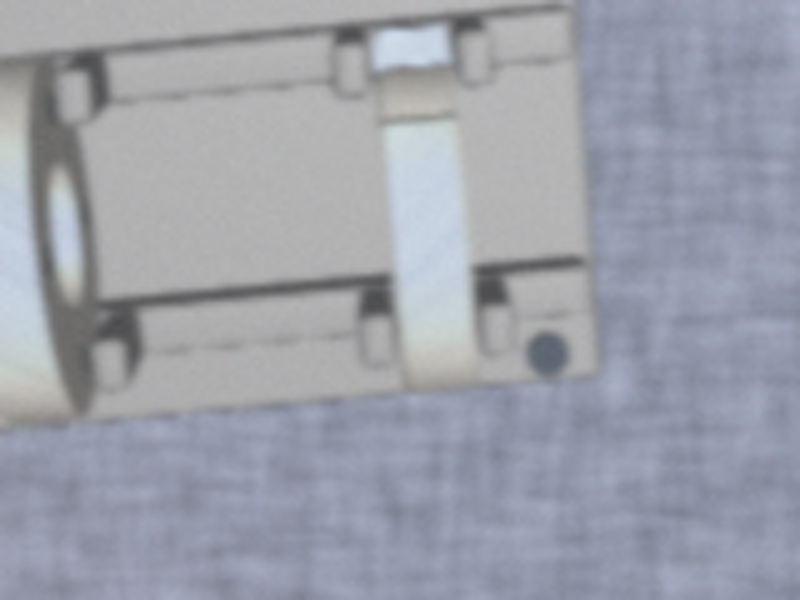

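The crop shows the cam on edge at crop (430,220), notch at the top (415,95), and the flange at the left. The disc plane is yawed 5.9° and its centre is at about (0.555, 0.211). The spacer's top is at 51.9 mm, so it is fully home.

>>> apply_moves --targets '[0.0142, 0.0033, 0.035, 0, 0, -5.9, 0, 0.0142, 0.0033, 0.07, 0, 0, -5.9, 0, 0.0142, 0.0033, 0.105, 0, 0, -5.9, 0, 0.0142, 0.0033, 0.13, 0, 0, -5.9, 0, 0.0142, 0.0033, 0.14, 0, 0, -5.9, 0, 0.0142, 0.0033, 0.14, 0, 0, -5.9, 0, 0.0142, 0.0033, 0.14, 0, 0, -5.9, 0]'

```text
t: 9.1
tool_pos: [0.5561, 0.2103, 0.0982]
eef_rot: [[0.995, 0.102, -0.001], [0.102, -0.995, -0.001], [-0.001, 0.001, -1.0]]
wrist_force: [1.3, 0.2, 0.4]
width: 0.0428
gripper_force: 0.0
```

>>> apply_moves --targets '[-0.001, -0.0007, 0.025, 0, 0, 0, 0, -0.001, -0.0007, 0.045, 0, 0, 0, 0, -0.001, -0.0007, 0.052, 0, 0, 0, 0, -0.001, -0.0007, 0.052, 0, 0, 0, 0, -0.001, -0.0007, 0.052, 0, 0, 0, -1, -0.001, -0.0007, 0.052, 0, 0, 0, -1, -0.001, -0.0007, 0.052, 0, 0, 0, -1, -0.001, -0.0007, 0.052, 0, 0, 0, -1, -0.001, -0.0007, 0.052, 0, 0, 0, -1, -0.001, -0.0007, 0.052, 0, 0, 0, -1, -0.001, -0.0007, 0.052, 0, 0, 0, -1]' --force 50

```text
t: 10.02
tool_pos: [0.5558, 0.2121, 0.0475]
eef_rot: [[0.995, 0.103, 0.002], [0.103, -0.995, 0.001], [0.002, -0.001, -1.0]]
wrist_force: [-0.6, -1.8, 7.2]
width: 0.011
gripper_force: 51.1
```

>>> apply_moves --targets '[0, 0, -0.035, 0, 0, 0, -1, 0, 0, -0.07, 0, 0, 0, -1, 0, 0, -0.11, 0, 0, -6, -1, -0.005, 0.02, -0.1125, 0, 0, -13, -1, -0.01, 0.05, -0.1125, 0, 0, -20, -1, -0.015, 0.08, -0.1125, 0, 0, -27, -1, -0.02, 0.11, -0.1125, 0, 0, -34, -1, -0.025, 0.14, -0.1125, 0, 0, -41, -1, -0.03, 0.17, -0.1125, 0, 0, -48, -1, -0.035, 0.19, -0.1125, 0, 0, -55, -1, -0.0365, 0.1974, -0.1125, 0, 0, -62, -1, -0.0365, 0.1974, -0.1125, 0, 0, -69, -1]'

```text
t: 11.02
tool_pos: [0.5385, 0.0083, 0.1588]
eef_rot: [[0.258, 0.966, -0.001], [0.966, -0.258, -0.002], [-0.002, 0.0, -1.0]]
wrist_force: [0.2, 0.9, -1.9]
width: 0.0106
gripper_force: 49.9
```

>>> apply_moves --targets '[0, 0, 0.01, 7, 0, 0, -1, 0, 0, 0.025, 14, 0, 0, -1, 0, 0, 0.045, 21, 0, 0, -1, 0, 0, 0.065, 28, 0, 0, -1, 0, 0, 0.085, 35, 0, 0, -1, 0, 0, 0.11, 40, 0, 0, -1, 0, 0, 0.11, 40, 0, 0, -1, 0, 0, 0.11, 40, 0, 0, -1]'

```text
t: 11.68
tool_pos: [0.5381, 0.0115, 0.0459]
eef_rot: [[0.261, 0.737, -0.623], [0.965, -0.199, 0.168], [-0.0, -0.646, -0.764]]
wrist_force: [-0.3, -0.0, -1.3]
width: 0.0111
gripper_force: 50.0
```

```bash
python3 - <<'E'
from h import *
np.set_printoptions(precision=4,suppress=True)
s=ctrl.state();print(s['tool_pos'],s['eef_rot'],s['qpos'])
r=cap('scene');p=proj(r,[s['tool_pos']])[0].astype(int);x,y=p[0]-80,p[1]-90
cv2.imwrite('pics/s2.png',cv2.resize(r['p'][y:y+150,x:x+160],(640,600),interpolation=cv2.INTER_CUBIC)[:,:,::-1])
E
```

```text
[0.5381 0.0115 0.0459] [[ 0.2607  0.7371 -0.6234]
 [ 0.9654 -0.1994  0.1679]
 [-0.0005 -0.6457 -0.7636]] [ 20.1978  57.9853 -37.234   94.907   13.9901  73.1599 -36.5483]
```

View pics/s2.png

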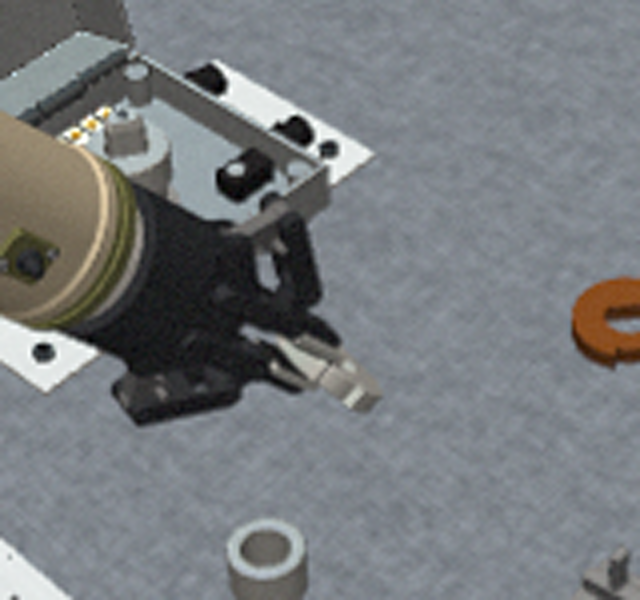

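Picture: the cam is held tilted at (350,385), clear of the box (wall corner at (320,180)) and the bushing at (267,560). I'll lower its edge to the mat, release and draw back along the disc plane.

>>> apply_moves --targets '[0, 0.004, 0.0048, 0, 0, 0, -1, 0, 0.0074, 0.0087, 0, 0, 0, -1, 0, 0.0074, 0.0087, 0, 0, 0, -1, 0, 0.0074, 0.0087, 0, 0, 0, -0.4, 0, 0.0074, 0.0087, 0, 0, 0, -0.4, 0, 0.0074, 0.0087, 0, 0, 0, -0.4, 0, 0.0074, -0.02, 0, 0, 0, -0.4, 0, 0.0074, -0.06, 0, 0, 0, -0.4, 0, 0.0074, -0.1, 0, 0, 0, -0.4, 0, 0.0074, -0.14, 0, 0, 0, -0.4, 0, 0.0074, -0.14, 0, 0, 0, -0.4]'

```text
t: 12.65
tool_pos: [0.6372, -0.0133, 0.1571]
eef_rot: [[0.263, 0.746, -0.612], [0.965, -0.201, 0.169], [0.003, -0.635, -0.772]]
wrist_force: [-0.9, 0.7, 1.0]
width: 0.0255
gripper_force: 0.0
```

```bash
python3 - <<'E'
from h import *
np.set_printoptions(precision=4,suppress=True)
s=ctrl.state();print(s['tool_pos'],s['eef_rot'],s['wrist_force'],s['width'])
C=cloud(cap('scene'));Q=C[(abs(C[:,:,0]-.55)<.1)&(abs(C[:,:,1]-.02)<.08)&(C[:,:,2]>.006)&(C[:,:,2]<.06)]
Q=Q[np.hypot(Q[:,0]-.628,Q[:,1]-.064)>.03];print(len(Q),np.median(Q,0),Q.min(0),Q.max(0),np.percentile(Q[:,2],[5,50,95]))
E
```

```text
[ 0.6372 -0.0133  0.1571] [[ 0.2627  0.7458 -0.6121]
 [ 0.9649 -0.2009  0.1694]
 [ 0.0033 -0.6351 -0.7724]] [-0.9377  0.7206  0.9627] 0.025472122969420856
493 [0.5507 0.0049 0.0122] [ 0.4835 -0.0252  0.006 ] [0.6428 0.0522 0.0178] [0.0077 0.0122 0.0154]
```

```bash
cat >> h.py <<'E'
from scipy.spatial.transform import Rotation as Ro
def go(pos,yaw):
    s=ctrl.state();R=s['eef_rot'];a=np.radians(yaw);X=np.array([np.cos(a),np.sin(a),0]);Z=np.array([0,0,-1.]);G=np.c_[X,np.cross(Z,X),Z]
    print('shift',np.round(R.T@(np.array(pos)-s['tool_pos']),4),'rot',np.round(Ro.from_matrix(R.T@G).as_rotvec(degrees=True),2))
E
python3 -c "
from h import *
go([.545,.005,.25],45)"
```

```text
shift [-0.0059 -0.1312 -0.0157] rot [-38.74  10.21  28.67]
```

>>> apply_moves --targets '[-0.006, -0.131, -0.016, -38.74, 10.21, 28.67, 1, -0.006, -0.131, -0.016, -38.74, 10.21, 28.67, 1, -0.006, -0.131, -0.016, -38.74, 10.21, 28.67, 1, -0.006, -0.131, -0.016, -38.74, 10.21, 28.67, 1, -0.006, -0.131, -0.016, -38.74, 10.21, 28.67, 1, -0.006, -0.131, -0.016, -38.74, 10.21, 28.67, 1, -0.006, -0.131, -0.016, -38.74, 10.21, 28.67, 1, -0.006, -0.131, -0.016, -38.74, 10.21, 28.67, 1, -0.006, -0.131, -0.016, -38.74, 10.21, 28.67, 1, -0.006, -0.131, -0.016, -38.74, 10.21, 28.67, 1]'

```text
t: 13.53
tool_pos: [0.5428, 0.0044, 0.2472]
eef_rot: [[0.705, 0.71, -0.009], [0.71, -0.705, 0.0], [-0.006, -0.007, -1.0]]
wrist_force: [0.7, -0.8, 0.9]
width: 0.0853
gripper_force: 0.0
```

```bash
python3 - <<'E'
from h import *
np.set_printoptions(precision=4,suppress=True)
s=ctrl.state();r=cap('wrist');pickle.dump(r,open('w6.pkl','wb'));print(s['tool_pos'],s['eef_rot'],s['qpos'])
p=proj(r,[[.55,.005,.012]])[0].astype(int);x,y=p[0]-65,p[1]-60;print(x,y)
cv2.imwrite('pics/w6.png',cv2.resize(r['p'][y:y+120,x:x+130],(650,600),interpolation=cv2.INTER_CUBIC)[:,:,::-1])
g=cv2.cvtColor(r['p'],cv2.COLOR_RGB2GRAY).astype(float)
S=4;gg=cv2.resize(g[y:y+120,x:x+130],None,fx=S,fy=S,interpolation=cv2.INTER_CUBIC)
for th in (170,180,190):
    m=(gg>th).astype(np.uint8);n,l,st,_=cv2.connectedComponentsWithStats(m);k=(l==1+st[1:,4].argmax()).astype(np.uint8)
    cs,h=cv2.findContours(k,cv2.RETR_CCOMP,cv2.CHAIN_APPROX_NONE)
    for c in sorted(cs,key=cv2.contourArea)[-2:]:
        W=atz(r,(c[:,0,0]+.5)/S-.5+x,(c[:,0,1]+.5)/S-.5+y,.012)[:,:2];f=dfit(W,W.mean(0),.01,.014) if cv2.contourArea(c)<9000 else None
        print(th,cv2.contourArea(c),f if f else cv2.minEnclosingCircle((W*1000).astype(np.float32)))
E
```

```text
[0.5428 0.0044 0.2472] [[ 0.7046  0.7095 -0.0091]
 [ 0.7096 -0.7046  0.0004]
 [-0.0062 -0.0068 -1.    ]] [ 16.8854  23.7166 -31.8726 112.8422  16.3155  48.387  -68.676 ]
260 127
170 8809.0 (array([0.5501, 0.0038]), np.float64(0.0128351888596421), np.float64(0.008660508835879072), np.float64(223.09900678701072), np.float64(0.00011818494301654401))
170 49323.0 ((550.1190185546875, 3.7755355834960938), 29.79969024658203)
180 9461.0 ((550.1550903320312, 3.740647792816162), 13.557229042053223)
180 47742.5 ((550.3369140625, 3.879589319229126), 29.413021087646484)
190 201.0 (array([ 0.5603, -0.0166]), np.float64(0.002996234673636614), np.float64(-0.0006277360599727314), np.float64(46.67948368395714), np.float64(0.000447636176748844))
190 32138.0 ((550.3770141601562, 3.954542636871338), 28.870407104492188)
```

View pics/w6.png

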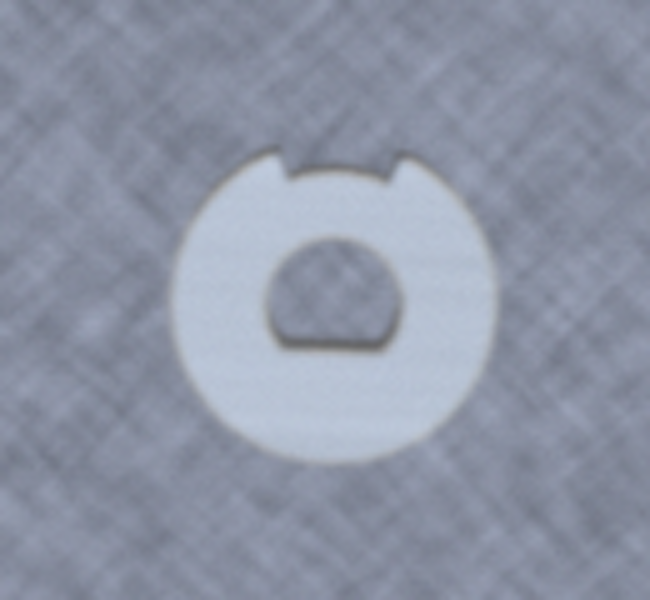

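The crop shows the cam lying flat at (335,305), notch up at (340,165) and the bore flat at the bottom from (283,347) to (385,347). Flat direction is 223°, so gripping at yaw 8° keeps the pads off the notch and leaves wrist range for the turn.

```bash
python3 -c "
from h import *
go([.5493,.0046,.06],8)"
```

```text
shift [0.0056 0.0053 0.1869] rot [-0.28  0.46 37.15]
```

>>> apply_moves --targets '[0.0056, 0.0053, 0.03, -0.28, 0.46, 7, 1, 0.0056, 0.0053, 0.06, -0.28, 0.46, 14, 1, 0.0056, 0.0053, 0.1, -0.28, 0.46, 21, 1, 0.0056, 0.0053, 0.14, -0.28, 0.46, 28, 1, 0.0056, 0.0053, 0.17, -0.28, 0.46, 35, 1, 0.0056, 0.0053, 0.187, -0.28, 0.46, 37.15, 1, 0.0056, 0.0053, 0.187, -0.28, 0.46, 37.15, 1, 0.0056, 0.0053, 0.187, -0.28, 0.46, 37.15, 1]'

```text
t: 14.25
tool_pos: [0.5491, 0.0046, 0.0589]
eef_rot: [[0.99, 0.14, -0.002], [0.14, -0.99, -0.001], [-0.002, 0.001, -1.0]]
wrist_force: [0.5, 0.1, -0.4]
width: 0.0856
gripper_force: 0.0
```

```bash
python3 -c "
from h import *
print(ctrl.state()['tool_pos'],ctrl.state()['eef_rot'])
go([.5493,.0046,-.002],8)"
```

```text
[0.54911093 0.00460935 0.05887697] [[ 9.90094263e-01  1.40395183e-01 -1.59486727e-03]
 [ 1.40393599e-01 -9.90095198e-01 -1.06566594e-03]
 [-1.72868479e-03  8.31200574e-04 -9.99998160e-01]]
shift [ 0.0003 -0.      0.0609] rot [0.05 0.1  0.07]
```

>>> apply_moves --targets '[0.0003, 0, 0.03, 0, 0, 0, 1, 0.0003, 0, 0.05, 0, 0, 0, 1, 0.0003, 0, 0.061, 0, 0, 0, 1, 0.0003, 0, 0.061, 0, 0, 0, 1, 0.0003, 0, 0.061, 0, 0, 0, -1, 0.0003, 0, 0.061, 0, 0, 0, -1, 0.0003, 0, 0.061, 0, 0, 0, -1, 0.0003, 0, 0.061, 0, 0, 0, -1, 0.0003, 0, 0.061, 0, 0, 0, -1, 0.0003, 0, 0.061, 0, 0, 0, -1]' --force 50

```text
t: 15.08
tool_pos: [0.5506, 0.0046, 0.0014]
eef_rot: [[0.99, 0.138, 0.005], [0.138, -0.99, -0.001], [0.005, 0.002, -1.0]]
wrist_force: [-1.4, -1.3, 7.5]
width: 0.0573
gripper_force: 51.6
```

>>> apply_moves --targets '[0, 0, -0.03, 0, 0, 0, -1, 0, 0, -0.07, 0, 0, -6, -1, 0, 0, -0.11, 0, 0, -13, -1, 0, 0, -0.14, 0, 0, -20, -1, -0.01, 0.02, -0.14, 0, 0, -27, -1, -0.023, 0.047, -0.14, 0, 0, -34, -1, -0.036, 0.075, -0.14, 0, 0, -41, -1, -0.05, 0.103, -0.14, 0, 0, -48, -1, -0.063, 0.13, -0.14, 0, 0, -55, -1, -0.073, 0.152, -0.14, 0, 0, -62, -1, -0.08, 0.167, -0.14, 0, 0, -69, -1, -0.0827, 0.172, -0.14, 0, 0, -76, -1]'

```text
t: 16.08
tool_pos: [0.4898, -0.1809, 0.1404]
eef_rot: [[0.103, 0.995, 0.002], [0.995, -0.103, -0.004], [-0.004, 0.002, -1.0]]
wrist_force: [-0.4, 0.7, -2.6]
width: 0.0568
gripper_force: 55.3
```

>>> apply_moves --targets '[0, 0, 0, 0, 0, -7, -1, 0, 0, 0, 0, 0, -14, -1, 0, 0, 0, 0, 0, -21, -1, 0, 0, 0, 0, 0, -28, -1, 0, 0, 0, 0, 0, -35, -1, 0, 0, 0, 0, 0, -42, -1, 0, 0, 0, 0, 0, -49, -1, 0, 0, 0, 0, 0, -56, -1, 0, 0, 0, 0, 0, -63, -1, 0, 0, 0, 0, 0, -70, -1, 0, 0, 0, 0, 0, -77, -1, 0, 0, 0, 0, 0, -84, -1]'

```text
t: 17.08
tool_pos: [0.4911, -0.1778, 0.1406]
eef_rot: [[-0.979, 0.203, 0.003], [0.203, 0.979, -0.003], [-0.003, -0.003, -1.0]]
wrist_force: [0.2, 0.8, -2.8]
width: 0.0573
gripper_force: 55.3
```

```bash
python3 -c "
from h import *
s=ctrl.state();print(s['qpos'],s['wrist_force'],s['width'])
go([.4928,-.1775,.14],201.7)"
```

```text
[ 54.40307911  41.56432256 -62.55201294 120.60180325  50.65606517
  49.89573345  39.40482289] [ 0.19421909  0.79375098 -2.8461481 ] 0.05729647405242045
shift [-0.0016  0.0006  0.0006] rot [ -0.21   0.15 -33.42]
```

>>> apply_moves --targets '[-0.0016, 0.0006, 0, 0, 0, -7, -1, -0.0016, 0.0006, 0, -0.2, 0.15, -14, -1, -0.0016, 0.0006, 0, -0.2, 0.15, -21, -1, -0.0016, 0.0006, 0, -0.2, 0.15, -28, -1, -0.0016, 0.0006, 0, -0.2, 0.15, -33.4, -1, -0.0016, 0.0006, 0, -0.2, 0.15, -33.4, -1, -0.0016, 0.0006, 0, -0.2, 0.15, -33.4, -1]'

```text
t: 17.67
tool_pos: [0.4929, -0.1772, 0.1401]
eef_rot: [[-0.933, -0.361, -0.0], [-0.361, 0.933, 0.001], [-0.0, 0.001, -1.0]]
wrist_force: [-0.4, -0.3, -2.2]
width: 0.0574
gripper_force: 55.3
```

```bash
python3 - <<'E'
from h import *
np.set_printoptions(precision=4,suppress=True)
s=ctrl.state();w=cap('wrist');pickle.dump(w,open('w7.pkl','wb'));print(s['tool_pos'],s['eef_rot'],s['qpos'])
p=proj(w,[s['tool_pos']])[0].astype(int);x,y=p[0]-100,p[1]-90;print(x,y)
cv2.imwrite('pics/w7.png',cv2.resize(w['p'][y:y+150,x:x+200],(800,600),interpolation=cv2.INTER_CUBIC)[:,:,::-1])
E
```

```text
[ 0.4929 -0.1772  0.1401] [[-0.9326 -0.3609 -0.0003]
 [-0.3609  0.9326  0.0011]
 [-0.0001  0.0011 -1.    ]] [ 57.2877  45.6215 -69.3423 120.1091  54.3465  55.2904  68.3196]
221 222
```

View pics/w7.png

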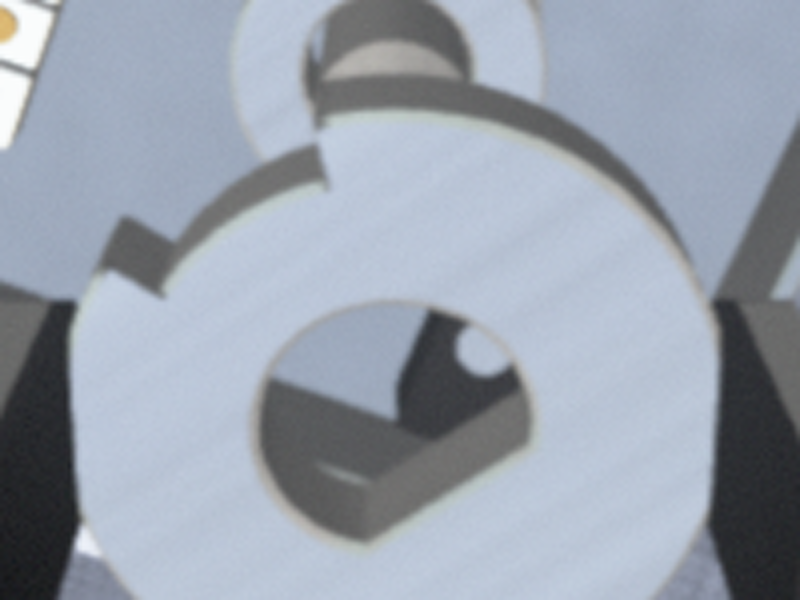

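Picture: the held cam's bore is at crop (395,425) with its flat at the lower right, from (365,545) to (530,445). The notch is at the upper left (240,230), and the seated spacer and shaft are behind at (390,60). Fitting.

```bash
python3 - <<'E'
from h import *
np.set_printoptions(precision=4,suppress=True)
r=pickle.load(open('w7.pkl','rb'));t=np.array([.4929,-.1772])
C=cloud(r);x0,y0=221+55,222+68
def dep(cx,cy): return C[int(222+cy/4),int(221+cx/4)]
for c in ((170,400),(620,350),(400,220),(390,580)): print(dep(*c))
R=np.array([[-.9326,-.3609],[-.3609,.9326]])
L=np.array([(365,545),(530,445)],float);P=atz(r,(L[:,0]+.5)/4-.5+221,(L[:,1]+.5)/4-.5+222,.151)[:,:2];d=P[0]-P[1];print('hand ang',np.degrees(np.arctan2(-d[0],d[1]))%180)
g=cv2.cvtColor(r['p'],cv2.COLOR_RGB2GRAY).astype(float)
S=4;gg=cv2.resize(g[y0:y0+85,x0:x0+92],None,fx=S,fy=S,interpolation=cv2.INTER_CUBIC)
for th in (165,172,180):
    m=(gg>th).astype(np.uint8);n,l,st,_=cv2.connectedComponentsWithStats(m);k=(l==1+st[1:,4].argmax()).astype(np.uint8)
    cs,h=cv2.findContours(1-k,cv2.RETR_EXTERNAL,cv2.CHAIN_APPROX_NONE);c=cv2.convexHull(max(cs,key=cv2.contourArea))
    c=max(cs,key=cv2.contourArea)
    W=atz(r,(c[:,0,0]+.5)/S-.5+x0,(c[:,0,1]+.5)/S-.5+y0,.151)[:,:2];f=dfit(W,W.mean(0),.01,.014);print(th,f,'tool off',R.T@(f[0]-t))
E
```

```text
[ 0.4988 -0.197   0.1504]
[ 0.4795 -0.1619  0.1509]
[ 0.475  -0.1843  0.1514]
[ 0.5085 -0.1724  0.1512]
hand ang 55.934736907443224
165 (array([ 0.4931, -0.179 ]), np.float64(0.011956684973015894), np.float64(0.0056717718721116936), np.float64(218.84563650670714), np.float64(0.0018422915684038156)) tool off [ 0.0005 -0.0018]
172 (array([ 0.4939, -0.1779]), np.float64(0.01230402798091797), np.float64(0.008448956149034686), np.float64(56.35661668360176), np.float64(0.0007225619605736209)) tool off [-0.0007 -0.001 ]
180 (array([ 0.4939, -0.1779]), np.float64(0.012491675095251837), np.float64(0.00858505858497555), np.float64(56.26620345055165), np.float64(0.00072766782317944)) tool off [-0.0007 -0.0011]
```

>>> apply_moves --targets '[-0.035, 0, 0, 0, 0, 0, -1, -0.035, 0, 0, 0, 0, 0, -1, -0.035, 0, 0, 0, 0, 0, -1, -0.035, 0, 0, 0, 0, 0, -1]'

```text
t: 18.05
tool_pos: [0.5254, -0.1639, 0.1397]
eef_rot: [[-0.932, -0.363, -0.001], [-0.363, 0.932, 0.001], [0.0, 0.002, -1.0]]
wrist_force: [-0.4, 1.2, -2.5]
width: 0.0568
gripper_force: 55.3
```

```bash
python3 - <<'E'
from h import *
np.set_printoptions(precision=4,suppress=True)
s=ctrl.state();r=cap('wrist');pickle.dump(r,open('w8.pkl','wb'));print(s['tool_pos'],s['eef_rot'],s['qpos'])
a=proj(r,[[.4926,-.1785,.074]])[0];b=proj(r,[[*s['tool_pos'][:2],.151]])[0];print(a,b)
xa,ya=a.astype(int)-[37,37];xb,yb=b.astype(int)-[50,50]
A=cv2.resize(r['p'][ya:ya+75,xa:xa+75],(375,375),interpolation=cv2.INTER_CUBIC);B=cv2.resize(r['p'][yb:yb+100,xb:xb+100],(400,400),interpolation=cv2.INTER_CUBIC)
o=np.zeros((400,780,3),np.uint8);o[:375,:375]=A;o[:,380:]=B;cv2.imwrite('pics/w8.png',o[:,:,::-1]);print(xa,ya,xb,yb)
E
```

```text
[ 0.5254 -0.1639  0.1397] [[-0.9318 -0.363  -0.0009]
 [-0.363   0.9318  0.0014]
 [ 0.0004  0.0016 -1.    ]] [ 53.892   46.8408 -68.5128 116.7908  54.051   56.8342  68.0265]
[316.8048 188.0219] [321.223  327.6468]
279 151 271 277
```

View pics/w8.png

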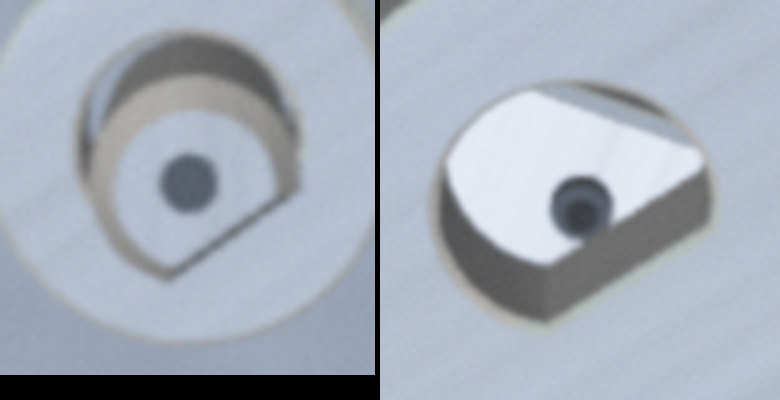

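Left part: the shaft end with its mark at (188,183), surrounded by the seated spacer. Right part: the cam's bore with edge points left (435,195), top (550,80), right (710,175), and the flat from (545,323) to (713,217). I'll use these points for the relative fit.

```bash
python3 - <<'E'
from h import *
np.set_printoptions(precision=4,suppress=True)
r=pickle.load(open('w8.pkl','rb'))
L=np.array([(55,195),(62,150),(85,115),(120,93),(170,80),(220,82),(270,100),(310,135),(329,170),(333,217),(291,243),(249,269),(207,297),(165,323),(115,300),(75,255),(58,220)],float)
W=atz(r,(L[:,0]+.5)/4-.5+271,(L[:,1]+.5)/4-.5+277,.1507)[:,:2];f=dfit(W,W.mean(0),.011,.013);print('bore',f)
m=atz(r,[(188.5)/5-.5+279],[(183.5)/5-.5+151],.074)[0,:2];print('mark',m)
# shaft top face outline
A=np.array([(112,190),(117,150),(140,120),(185,108),(235,120),(268,150),(277,195),(168,272),(135,245)],float)
T=atz(r,(A[:,0]+.5)/5-.5+279,(A[:,1]+.5)/5-.5+151,.074)[:,:2];print('shaft',dfit(T,m,.007,.009))
R=np.array([[-.9318,-.363],[-.363,.9318]]);print('shift needed tool', R.T@(m-f[0]),'world',m-f[0])
E
```

```text
bore (array([ 0.5257, -0.1646]), np.float64(0.01223832588034003), np.float64(0.008355083860277727), np.float64(57.637367006608834), np.float64(0.00023707355129310838))
mark [ 0.4923 -0.1789]
shaft (array([ 0.493 , -0.1783]), np.float64(0.008627289918473361), np.float64(0.007342948522020183), np.float64(313.12372443212024), np.float64(0.00012456900897406354))
shift needed tool [ 0.0363 -0.0012] world [-0.0334 -0.0143]
```

>>> apply_moves --targets '[0.0363, -0.0012, 0, 0, 0, 0, -1, 0.0363, -0.0012, 0.0, 0, 0, 0, -1, 0.0363, -0.0012, 0.03, 0, 0, 0, -1, 0.0363, -0.0012, 0.055, 0, 0, 0, -1, 0.0363, -0.0012, 0.06, 0, 0, 0, -1, 0.0363, -0.0012, 0.063, 0, 0, 0, -1, 0.0363, -0.0012, 0.066, 0, 0, 0, -1, 0.0363, -0.0012, 0.069, 0, 0, 0, -1, 0.0363, -0.0012, 0.072, 0, 0, 0, -1, 0.0363, -0.0012, 0.072, 0, 0, 0, -1]'

```text
t: 18.93
tool_pos: [0.4924, -0.1782, 0.0677]
eef_rot: [[-0.931, -0.364, -0.0], [-0.364, 0.931, 0.002], [-0.001, 0.002, -1.0]]
wrist_force: [-0.4, 0.2, -2.1]
width: 0.057
gripper_force: 55.3
```

No contact force; continue down to the spacer.

>>> apply_moves --targets '[0, 0, 0.004, 0, 0, 0, -1, 0, 0, 0.008, 0, 0, 0, -1, 0, 0, 0.012, 0, 0, 0, -1, 0, 0, 0.015, 0, 0, 0, -1, 0, 0, 0.017, 0, 0, 0, -1, 0, 0, 0.018, 0, 0, 0, -1]'

```text
t: 19.43
tool_pos: [0.4926, -0.1781, 0.0529]
eef_rot: [[-0.931, -0.365, 0.001], [-0.365, 0.931, -0.002], [-0.0, -0.002, -1.0]]
wrist_force: [-17.1, -6.0, 65.2]
width: 0.0572
gripper_force: 62.2
```

>>> apply_moves --targets '[0, 0, -0.002, 0, 0, 0, -1, 0, 0, -0.002, 0, 0, 0, 1, 0, 0, -0.002, 0, 0, 0, 1, 0, 0, -0.002, 0, 0, 0, 1, 0, 0, -0.002, 0, 0, 0, 1, 0, 0, -0.03, 0, 0, 0, 1, 0, 0, -0.07, 0, 0, 0, 1, 0, 0, -0.11, 0, 0, 0, 1, 0, 0, -0.15, 0, 0, 0, 1, 0, 0, -0.18, 0, 0, 0, 1, 0, 0, -0.19, 0, 0, 0, 1, 0, 0, -0.19, 0, 0, 0, 1]'

```text
t: 20.43
tool_pos: [0.4936, -0.1785, 0.242]
eef_rot: [[-0.932, -0.364, 0.003], [-0.364, 0.932, 0.0], [-0.003, -0.001, -1.0]]
wrist_force: [1.2, 0.2, -1.0]
width: 0.0856
gripper_force: 0.0
```

```bash
python3 - <<'E'
from h import *
np.set_printoptions(precision=4,suppress=True)
s=ctrl.state();w=cap('wrist');pickle.dump(w,open('w9.pkl','wb'));print(s['t'],s['tool_pos'],s['qpos'],s['wrist_force'])
C=cloud(w);d=np.hypot(C[:,:,0]-.4926,C[:,:,1]+.1785)
for a,b in((.014,.023),(.0,.006)):
    Q=C[(d>a)&(d<b)&(C[:,:,2]<.1)];A=np.c_[Q[:,:2]-[.4926,-.1785],np.ones(len(Q))];print(len(Q),np.percentile(Q[:,2],[5,25,50,75,95]),np.linalg.lstsq(A,Q[:,2],rcond=None)[0])
# cover geometry from scene/top clouds
for n in('scene','top'):
    C=cloud(cap(n));Q=C[(C[:,:,2]>.09)&(C[:,:,2]<.25)&(abs(C[:,:,0]-.4926)<.09)&(C[:,:,1]<-.25)&(C[:,:,1]>-.45)]
    for z in np.arange(.09,.23,.015):
        q=Q[abs(Q[:,2]-z)<.0075]
        if len(q)>5: print(n,round(z,3),len(q),np.percentile(q[:,1],[2,50,98]),np.percentile(q[:,0],[2,98]))
E
```

```text
20.4333 [ 0.4936 -0.1785  0.242 ] [ 61.0523  36.2666 -72.0196 114.5677  40.6664  59.7469  81.0245] [ 1.2374  0.2447 -0.9525]
1716 [0.0625 0.0636 0.0641 0.0646 0.0654] [0.0714 0.1242 0.063 ]
189 [0.0731 0.0739 0.0744 0.0749 0.0758] [-0.0177 -0.0131  0.0744]
scene 0.09 236 [-0.3212 -0.3146 -0.2683] [0.4175 0.5706]
scene 0.105 467 [-0.3242 -0.3177 -0.2719] [0.4175 0.5708]
scene 0.12 462 [-0.3276 -0.3209 -0.2756] [0.4176 0.5703]
scene 0.135 469 [-0.3311 -0.3248 -0.2797] [0.4171 0.5696]
scene 0.15 360 [-0.3333 -0.3263 -0.2826] [0.4171 0.5703]
scene 0.165 164 [-0.3391 -0.3052 -0.2844] [0.4169 0.5706]
scene 0.18 505 [-0.3353 -0.3064 -0.2887] [0.4192 0.5698]
scene 0.195 105 [-0.3006 -0.2954 -0.2908] [0.4698 0.5445]
top 0.09 16 [-0.3115 -0.2967 -0.2682] [0.4138 0.4453]
top 0.105 7 [-0.3061 -0.2725 -0.27  ] [0.4139 0.4338]
top 0.12 19 [-0.3218 -0.2948 -0.2743] [0.4136 0.4176]
top 0.135 7 [-0.3112 -0.2808 -0.2785] [0.4134 0.4166]
top 0.15 18 [-0.3269 -0.3047 -0.2798] [0.4136 0.4169]
top 0.165 8 [-0.2952 -0.2858 -0.2826] [0.4138 0.4178]
top 0.18 90 [-0.3159 -0.2981 -0.2872] [0.4142 0.4387]
```

>>> apply_moves --targets '[0, 0, -0.03, 0, 0, 7, -1, 0, 0, -0.03, 0, 0, 14, -1, 0.01, -0.025, -0.03, 0, 0, 21, -1, 0.02, -0.05, -0.03, 0, 0, 28, -1, 0.03, -0.075, -0.03, 0, 0, 35, -1, 0.04, -0.1, -0.03, 0, 0, 42, -1, 0.05, -0.125, -0.03, 0, 0, 49, -1, 0.06, -0.15, -0.03, 0, 0, 56, -1, 0.07, -0.175, -0.03, 0, 0, 63, -1, 0.08, -0.205, -0.03, 0, 0, 70, -1, 0.08, -0.205, -0.03, 0, 0, 77, -1, 0.08, -0.205, -0.03, 0, 0, 84, -1]'

```text
t: 21.58
tool_pos: [0.4912, -0.4007, 0.2657]
eef_rot: [[-0.451, 0.892, -0.004], [0.892, 0.451, 0.005], [0.006, -0.001, -1.0]]
wrist_force: [0.3, 1.2, -0.3]
width: -0.0001
gripper_force: 0.0
```

>>> apply_moves --targets '[0, 0, 0, 0, 0, 7, -1, 0, 0, 0, 0, 0, 14, -1, 0, 0, 0, 0, 0, 21, -1, 0, 0, 0, 0, 0, 28, -1, 0, 0, 0, 0, 0, 35, -1, 0, 0, 0, 0, 0, 42, -1, 0, 0, 0, 0, 0, 49, -1, 0, 0, 0, 0, 0, 56, -1, 0, 0, 0, 0, 0, 63, -1, 0, 0, 0, 0, 0, 70, -1, 0, 0, 0, 0, 0, 77, -1, 0, 0, 0, 0, 0, 84, -1]'

```text
t: 22.58
tool_pos: [0.4917, -0.3983, 0.2664]
eef_rot: [[0.839, 0.545, -0.004], [0.545, -0.839, 0.004], [-0.001, -0.006, -1.0]]
wrist_force: [-0.3, 0.4, -0.4]
width: -0.0
gripper_force: 0.0
```

```bash
python3 - <<'E'
from h import *
np.set_printoptions(precision=4,suppress=True)
w=pickle.load(open('w9.pkl','rb'));C=cloud(w);d=np.hypot(C[:,:,0]-.4926,C[:,:,1]+.1785)
Q=C[(d>.015)&(d<.027)&(abs(C[:,:,2]-.064)<.004)];A=np.c_[Q[:,:2]-[.4926,-.1785],np.ones(len(Q))];print(len(Q),np.linalg.lstsq(A,Q[:,2],rcond=None)[0],Q.min(0),Q.max(0))
s=ctrl.state();print(s['qpos']);go([.4926,-.385,.27],0)
h=np.array([-.2555,.035])
for t in (103,95,90,80,70,60,50,40,30,20,10,0):
    a=np.radians(t);P=h+.125*np.array([np.cos(a),np.sin(a)])+.049*np.array([-np.sin(a),np.cos(a)]);print(t,P-[.0145,0])
E
```

```text
2403 [0.0022 0.0024 0.0641] [ 0.4658 -0.2054  0.0601] [ 0.5196 -0.1518  0.0669]
[ 51.3935  27.976  -25.917  100.8028  14.3928  54.8669 -37.2899]
shift [ 0.008  -0.0107 -0.0036] rot [-0.31  0.17 33.01]
103 [-0.3459  0.1458]
95 [-0.3297  0.1553]
90 [-0.319  0.16 ]
80 [-0.2965  0.1666]
70 [-0.2733  0.1692]
60 [-0.2499  0.1678]
50 [-0.2272  0.1623]
40 [-0.2057  0.1529]
30 [-0.1862  0.1399]
20 [-0.1693  0.1238]
10 [-0.1554  0.105 ]
0 [-0.145  0.084]
```

The cam lies flat and home: its top is at 64.1 mm with almost no slope. Now down behind the cover.

>>> apply_moves --targets '[0.008, 0.003, 0, 0, 0, 7, -1, 0.008, 0.003, 0, 0, 0, 14, -1, 0.008, 0.003, 0.02, 0, 0, 21, -1, 0.008, 0.003, 0.055, 0, 0, 28, -1, 0.008, 0.003, 0.09, 0, 0, 33, -1, 0.008, 0.003, 0.116, 0, 0, 33, -1, 0.008, 0.003, 0.116, 0, 0, 33, -1, 0.008, 0.003, 0.116, 0, 0, 33, -1]'

```text
t: 23.25
tool_pos: [0.4996, -0.3954, 0.1504]
eef_rot: [[1.0, 0.008, -0.006], [0.008, -1.0, 0.005], [-0.006, -0.005, -1.0]]
wrist_force: [0.1, -0.3, 1.3]
width: -0.0001
gripper_force: 0.0
```

>>> apply_moves --targets '[0, -0.025, 0, 0, 0, 0, -1, 0, -0.045, 0, 0, 0, 0, -1, 0, -0.06, -0.003, 0, 0, 0, -1, 0, -0.07, -0.006, 0, 0, 0, -1, 0, -0.08, -0.01, 0, 0, 0, -1, 0, -0.09, -0.013, 0, 0, 0, -1, 0, -0.1, -0.016, 0, 0, 0, -1, 0, -0.111, -0.018, 0, 0, 0, -1, 0, -0.122, -0.019, 0, 0, 0, -1, 0, -0.134, -0.0185, 0, 0, 0, -1, 0, -0.145, -0.018, 0, 0, 0, -1, 0, -0.145, -0.018, 0, 0, 0, -1]'

```text
t: 24.25
tool_pos: [0.4995, -0.2481, 0.171]
eef_rot: [[1.0, 0.009, -0.002], [0.009, -1.0, 0.004], [-0.002, -0.004, -1.0]]
wrist_force: [0.5, 0.0, -0.1]
width: -0.0001
gripper_force: 0.0
```

```bash
python3 - <<'E'
from h import *
np.set_printoptions(precision=4,suppress=True)
s=ctrl.state();print(s['t'],s['tool_pos'],s['wrist_force'],s['moment'])
C=cloud(cap('scene'));Q=C[(C[:,:,2]>.045)&(C[:,:,2]<.25)&(abs(C[:,:,0]-.4926)<.076)&(C[:,:,1]<-.1)&(C[:,:,1]>-.45)]
for x in(.43,.555):
    q=Q[abs(Q[:,0]-x)<.012]
    for z in np.arange(.05,.22,.02):
        k=q[abs(q[:,2]-z)<.01]
        if len(k)>5: print(x,round(z,3),len(k),np.percentile(k[:,1],[2,50,98]))
E
```

```text
24.25 [ 0.4995 -0.2481  0.171 ] [ 0.5115  0.0353 -0.0571] [ 0.0249 -0.0225 -0.0145]
0.43 0.05 148 [-0.2944 -0.2744 -0.2474]
0.43 0.07 114 [-0.293  -0.2733 -0.237 ]
0.43 0.09 82 [-0.2815 -0.2507 -0.2246]
0.43 0.11 66 [-0.2582 -0.2345 -0.2167]
0.43 0.13 52 [-0.2341 -0.2172 -0.2024]
0.43 0.15 25 [-0.2145 -0.2024 -0.1909]
0.43 0.17 81 [-0.2037 -0.1903 -0.1815]
0.43 0.19 144 [-0.2279 -0.2127 -0.1953]
0.555 0.05 7 [-0.2646 -0.2604 -0.2442]
0.555 0.17 90 [-0.2034 -0.1919 -0.1839]
0.555 0.19 162 [-0.2277 -0.2139 -0.1958]
```

The cover is at about 60° and follows as planned. Continue the arc to shut.

>>> apply_moves --targets '[0, -0.01, 0.005, 0, 0, 0, -1, 0, -0.021, 0.009, 0, 0, 0, -1, 0, -0.032, 0.013, 0, 0, 0, -1, 0, -0.042, 0.018, 0, 0, 0, -1, 0, -0.052, 0.024, 0, 0, 0, -1, 0, -0.062, 0.031, 0, 0, 0, -1, 0, -0.071, 0.039, 0, 0, 0, -1, 0, -0.079, 0.047, 0, 0, 0, -1, 0, -0.086, 0.056, 0, 0, 0, -1, 0, -0.093, 0.066, 0, 0, 0, -1, 0, -0.098, 0.075, 0, 0, 0, -1, 0, -0.101, 0.082, 0, 0, 0, -1]'

```text
t: 25.3
tool_pos: [0.4988, -0.1491, 0.0883]
eef_rot: [[1.0, 0.007, -0.002], [0.007, -1.0, 0.003], [-0.002, -0.003, -1.0]]
wrist_force: [0.1, 2.1, 2.2]
width: 0.0003
gripper_force: 1.4
```

>>> apply_moves --targets '[0, -0.002, 0.003, 0, 0, 0, -1, 0, -0.002, 0.005, 0, 0, 0, -1, 0, -0.002, 0.007, 0, 0, 0, -1]'

```text
t: 25.55
tool_pos: [0.4988, -0.1478, 0.0837]
eef_rot: [[1.0, 0.007, -0.001], [0.007, -1.0, 0.002], [-0.001, -0.002, -1.0]]
wrist_force: [-10.8, 8.0, 54.9]
width: -0.0001
gripper_force: 27.6
```

>>> apply_moves --targets '[0, 0, -0.005, 0, 0, 0, -1, 0, 0, -0.04, 0, 0, 0, -1, 0, 0, -0.08, 0, 0, 0, -1, 0, 0, -0.12, 0, 0, 0, -1, 0, 0, -0.15, 0, 0, 0, -1, 0, 0, -0.15, 0, 0, 0, -1]'

```text
t: 26.05
tool_pos: [0.5015, -0.1499, 0.2384]
eef_rot: [[1.0, 0.005, 0.008], [0.005, -1.0, -0.0], [0.008, 0.0, -1.0]]
wrist_force: [0.0, -0.0, 0.2]
width: 0.0002
gripper_force: 0.0
```

```bash
python3 - <<'E'
from h import *
np.set_printoptions(precision=4,suppress=True)
s=ctrl.state();print(s['t'],s['tool_pos'],s['wrist_force'])
r=cap('wrist');C=cloud(r);Q=C[(C[:,:,2]>.07)&(C[:,:,2]<.1)&(abs(C[:,:,0]-.4926)<.07)&(abs(C[:,:,1]+.1785)<.07)]
A=np.c_[Q[:,:2]-[.4926,-.1785],np.ones(len(Q))];print(len(Q),np.linalg.lstsq(A,Q[:,2],rcond=None)[0])
q=cap('scene');a=pickle.load(open('scene.pkl','rb'));D=cloud(q);B=cloud(a)
for nm,(x,y) in dict(bushing=(.628,.064),flange=(.55,.2744),gear=(.544,.338)).items():
    f=lambda M:(lambda k:(len(k),np.median(k,0)))(M[(np.hypot(M[:,:,0]-x,M[:,:,1]-y)<.045)&(M[:,:,2]>.02)&(M[:,:,2]<.09)&(abs(M[:,:,1]-y)<.02)])
    print(nm,f(B),f(D))
E
```

```text
26.05 [ 0.5015 -0.1499  0.2384] [ 0.0443 -0.0336  0.1747]
33163 [-0.0005  0.0012  0.0842]
bushing (228, array([0.6345, 0.0668, 0.0271])) (222, array([0.634 , 0.066 , 0.0272]))
flange (527, array([0.5582, 0.2802, 0.0471])) (525, array([0.5575, 0.2804, 0.0471]))
gear (581, array([0.554 , 0.344 , 0.0537])) (583, array([0.5533, 0.3439, 0.0532]))
```

The cover lies level at 84.2 mm, which is shut, the robot touches nothing and the bystanders I checked have not moved. Handing in.

```bash
python3 -c "
from bench import workorder
print(workorder.sign_off())"
```

```text
the job is handed in; nothing more can be done
None
```

The job is handed in at about 26 s of the 72 s allowed: spacer and cam are fully home on the shaft, flat to flat, the cover is shut, and the bushing, flange and gear measured unmoved (the other loose items were not re-measured).

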